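Stack the top frame on its base frame

ROBOT

A 6-joint arm with a two-finger parallel gripper is mounted at the origin on a cart in front of the work surface, level with it; the furniture and walls round the work are solid. World frame = base frame: x ahead of the robot, y to its left, z up, the work surface at z = 0. Lengths are in m, angles in rad, forces in N, time in s.
With the tool pointing down it reaches from about 0.375 to 0.9 m from the base axis. Payload 3.1 kg.
Tool frame: the origin (TCP) lies where the fingers leave the gripper's body, on its centre line; the fingertips stand 70 mm ahead of it and the grasp point (between the pads) lies 51 mm ahead of it; z points along the fingers, y is the line along which they close (so a half turn about z gives the same grasp; the last joint's range is limited). The gripper opens to 87 mm and grips with 3 to 60 N. Pads are 19 mm wide; open, the fingers measure 117 mm over their backs; the gripper's body (75 mm by 190 mm) begins 51 mm behind the grasp point.
Start: joints at [0.934, 0.527, 1.433, -0, 1.181, -0.178], TCP at [0.276, 0.561, 0.292] pointing down, gripper open.
Joint ranges: [-3.08, 3.08], [-0.75, 2.2], [0.22, 2.44], [-1.43, 4.57], [0, 2.65], [-2.85, 2.85]. Speed limits (rad/s): [2.79, 2.79, 3.14, 3.14, 3.14, 3.14].

INTERFACE

Orientations are given as a unit quaternion [x, y, z, w].
In Python, from rig import robot gives the robot as it stands.
- The arm moves only by the tool send_rows, never from a script. Its argument "deltas" is text: rows parted by semicolons, each of 7 numbers parted by spaces: the shift along the tool's x, y, z in mm, then the turn, a rotation vector about the tool's x, y, z in degrees, then the opening, from 0 (shut) to 1 (fully open). A call has 1 to 10 rows; each row shifts and turns the commanded pose from where the row before left it, along the tool's axes as they then stand; what a row does not reach is not made up. A row lasts 1/8 s, in which the tool goes at most 62.5 mm and 10.7 degrees, less where a joint would pass 70% of its speed; a pose out of reach is approached as far as the arm can. A call is refused whole if a number of a shift passes 62.5 or a number of a turn 10.7, either way. A call with a gripper value outside its range is refused whole. The fingers move at their own pace and stop on an object; "newtons" is the grip in N (left out, the last holds). Time passes only in rows, so rows that do not move let the fingers close. It gives the time, the measured TCP pose, the force, the opening and the grip force at its end, in the units of the state.
- robot.get_obs(): the state, without advancing time (a new reading comes with each control period).
- robot.camera(name): name is "side" or "top" or "wrist"; returns a dict with "image" (400x640x3 uint8, red, green, blue), "depth" (400x640 float32, m along the optical axis (not along the pixel's ray), 0 where there is no reading), "fovy" (degrees; the focal length in pixels is half the picture's height over the tangent of half this angle, whatever the lens; pixels are square), "cx", "cy" (the principal point, pixels), "rvec" (rotation vector, rad) and "tvec" (3), from world to camera coordinates, as OpenCV has them. Camera axes: x right, y down, z forward; pixel columns grow to the right and rows downward; lengths in m; the calibration is good to about 2 mm. A picture is of the moment at which its call begins.
- robot.hand_in(): hands the job in; it is judged then, once.
Trained networks look in the newest picture that a camera, given by its name, has taken for a name from the list of things; names that differ only in an ending like _2 or _b are one class to them, and where a whole thing is asked for, a point or a joint stands for the part that bears it (a point fixed in the world has none). Each returns a list of dicts, best first, with "p" (0 to 1); they miss things now and then, are a little off and sometimes report something else, mostly with a low value. They report only what shows in the picture. A call takes as long as a camera call. They do not tell look-alikes from the thing itself.
- robot.find_in(camera, thing): "box" ([left, top, right, bottom] in pixels, round what is visible of it).
- robot.cut_out(camera, thing): "region" (400x640 bool, what is visible of it) and "box" ([left, top, right, bottom] in pixels, round what is visible of it).
The state is a dict: "time": time; "q": joint angles; "joint_velocities": joint speeds; "joint_torque": joint torques, N m; "position": TCP position; "tool_rot": TCP orientation; "ft_force": force on the tool from outside, world axes, zero at the start; "moment": the same for the moment, N m; "grip_width": finger opening in m; "grip_force": force on a finger pad.
Only numpy, scipy, OpenCV 4.12 (cv2) and the standard library are available. Lean on these libraries where they do the work, as an engineer would, in place of code of your own. Each camera call takes 0.05 s, during which the arm holds its last target. There are 200 camera calls.

TASK

Pick up the small steel stacking frame with the four legs by the black handle bar on top and stack it on the base frame it fits: all four legs down in the four corner cups, standing level on the cup floors, then let go. Only the oblong base has the right cup spacing, the square one is for another frame; leave the label roll that stands on the oblong base standing where it is.

Things in the scene. Friction and masses are not known exactly. Their poses are not given: they have to be found in the camera images.
- top_grip (a point): Centre of the handle bar of the loose top frame, a four-legged steel frame with a plywood deck, 148 x 98 x 130 mm, 0.3 to 0.65 kg. The black bar is level, 74 mm long (this point's x), 16 mm wide (y), 16 mm high; its centre is 122 mm above the undersides of the legs and 44 mm above the rails and deck below it, with nothing beside it. z up.
- top_feet (a point): Centre between the four legs of the top frame at the level of their undersides, 122 mm straight below top_grip, same axes. Round legs at x = +-65 mm, y = +-40 mm; feet 14 mm in diameter for the lowest 24 mm, 18 mm above; deck underside 64 mm or more above the feet. Either way round fits.
- oblong_centre (a point): Centre of the oblong base (176 x 126 mm, steel, fixed to the bench), at cup floor height, 6 mm above the bench. Cups at x = +-65 mm, y = +-40 mm (x = long side), bore 30 mm widening to 40 mm at the mouth, 20 mm deep; plywood deck 10 mm above the bench. Seated, top_feet is at this point. A square base like it (cups 80 x 80 mm apart) also stands here; the two swap places.
- goods_centre (a point): Centre (half-way up) of the loose label roll standing near the middle of the oblong base's deck: off-white, 44 mm in diameter, 37 mm high, 60 g. A similar roll stands on the square base.
There are look-alikes about, which are no part of the job. Leave any green or purple look-alike of the part that bears goods_centre alone.

How it is judged:
By the outcome, as a careful person would: the job done as asked, in the order asked, and still so for the second after the job is handed in, with the robot touching nothing.
It also fails if it takes over 42 s, if anything falls off the work surface, if the arm or the gripper's body presses on something with over 40 N, if the wrist force passes 120 N, or if a joint passes its speed limit or range.

## Working session

There is one attempt and no reset: what is moved stays moved. The work goes in short steps, Python scripts to look and compute and a tool call to move; the robot and the scene stay as the last step left them, time stands still between calls to the robot, and variables do not carry over. Pictures are saved under pics/ and viewed, at most 10 in all, crops included, and the job is handed in when it is done.

Besides the shell and the picture viewer there is one more tool, called after "Call:" as name(argument=value, ...) on one line, values as JSON. send_rows: Moves the arm, as the interface text tells. Its arguments: {"type":"object","properties":{"deltas":{"type":"string"},"newtons":{"type":"number"}},"required":["deltas"]}

```bash
mkdir -p pics; ls
cat > h.py <<'E'
import numpy as np,cv2
from rig import robot
def cam(n):
    c=robot.camera(n); c['R']=cv2.Rodrigues(np.array(c['rvec'],float))[0]; c['t']=np.array(c['tvec'],float)
    c['f']=200/np.tan(np.radians(c['fovy'])/2); return c
def world(c,u,v,d=None):
    u=np.asarray(u);v=np.asarray(v)
    if d is None: d=c['depth'][v.astype(int),u.astype(int)]
    P=np.stack([(u-c['cx'])/c['f']*d,(v-c['cy'])/c['f']*d,d*np.ones_like(u)],-1)
    return (P-c['t'])@c['R']
def save(c,name,box=None,s=1):
    im=c['image'][:,:,::-1]
    if box: im=im[box[1]:box[3],box[0]:box[2]]
    cv2.imwrite('pics/'+name,cv2.resize(im,None,fx=s,fy=s))
def cloud(c):
    v,u=np.mgrid[0:400,0:640]; return world(c,u,v,c['depth'])
E
python3 - <<'E'
from h import *
ims=[]
for n in ['top','side']:
    c=cam(n); save(c,n+'0.png')
    print(n,c['fovy'],c['t'],c['R'].round(2).tolist())
    for t in ['top_grip','oblong_centre','goods_centre']:
        for r in robot.cut_out(n,t):
            v,u=np.nonzero(r['region']&(c['depth']>0)); w=world(c,u,v)
            print(n,t,round(r['p'],2),np.round(r['box']),np.median(w,0).round(3),w.min(0).round(3),w.max(0).round(3))
print(robot.get_obs())
E
```

```text
pics
top 42.19847203818057 [-0.01950519  0.50900431  1.38087832] [[0.01, -1.0, 0.01], [-0.99, -0.01, -0.15], [0.15, -0.01, -0.99]]
top top_grip 0.58 [420. 182. 475. 245.] [ 0.469 -0.352  0.076] [ 0.39  -0.418 -0.002] [ 0.55  -0.294  0.137]
top oblong_centre 0.69 [204. 168. 260. 235.] [0.503 0.229 0.011] [ 0.413  0.159 -0.008] [0.594 0.306 0.053]
top goods_centre 0.72 [219. 194. 238. 210.] [0.496 0.234 0.045] [0.476 0.214 0.006] [0.518 0.256 0.053]
top goods_centre 0.63 [265. 210. 284. 228.] [0.452 0.109 0.036] [ 0.432  0.087 -0.006] [0.47  0.128 0.043]
top goods_centre 0.54 [176. 183. 194. 200.] [0.534 0.353 0.035] [ 0.512  0.333 -0.006] [0.563 0.387 0.043]
top goods_centre 0.53 [171. 221. 190. 240.] [0.422 0.363 0.035] [ 0.402  0.343 -0.004] [0.445 0.388 0.047]
side 49.73955763153762 [-0.4344751   0.22405174  0.92282634] [[0.87, -0.49, -0.0], [-0.29, -0.52, -0.8], [0.39, 0.7, -0.6]]
side top_grip 0.94 [350. 269. 440. 369.] [ 0.456 -0.368  0.076] [ 0.389 -0.422 -0.001] [ 0.601 -0.249  0.134]
side goods_centre 0.76 [276. 189. 292. 212.] [0.45  0.097 0.029] [ 0.431  0.084 -0.   ] [0.49
[... 353 characters left out ...]
y([ 9.34482482e-01,  5.27645681e-01,  1.43284761e+00, -2.08336310e-05,
        1.18139856e+00, -1.78480054e-01]), 'joint_velocities': array([-9.86096907e-05, -1.28293848e-03, -1.56319540e-03, -8.15649352e-04,
       -2.46410546e-04, -1.52821933e-03]), 'joint_torque': array([-1.65925012e-04, -4.39505374e+01, -1.76657063e+01,  6.32713898e-02,
        5.29341842e-02, -5.26130043e-05]), 'position': array([0.27616519, 0.56057445, 0.29211172]), 'tool_rot': array([ 2.26918952e-01,  9.73913634e-01, -1.41172107e-04, -5.04260088e-05]), 'ft_force': array([0.19730236, 0.02405133, 0.30352821]), 'moment': array([-0.03102923,  0.01740359,  0.02863262]), 'grip_force': 0.0, 'grip_width': 0.08709177114717546}
```

View pics/top0.png

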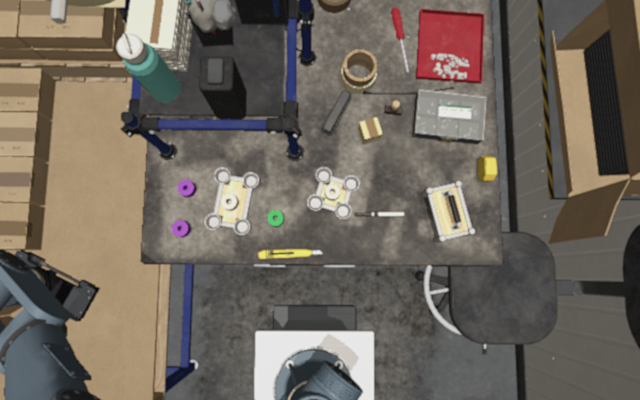

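View pics/side0.png

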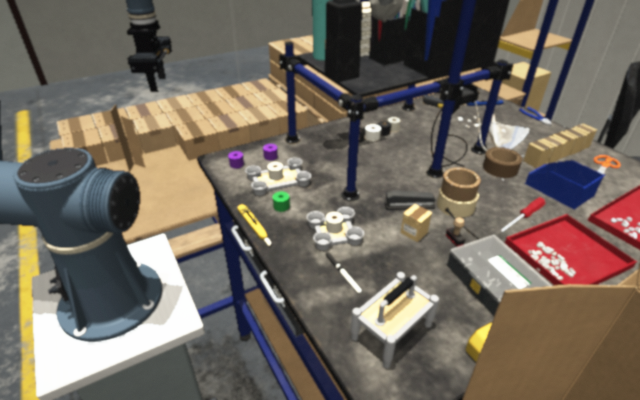

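The top view shows the loose four-legged frame at (450,211) and the oblong base with its white roll at (232,201). It also shows the square base at (334,193), purple rolls at (186,187) and (180,228), and a green roll at (276,218). A blue shelf with posts stands behind the bases. Only one thing has a black handle on legs (side view ~(395,300)), and the base at (232,201) is the oblong one.

Run:
```python
from h import *
c=cam('top'); s=cam('side')
def rect(P): 
    r=cv2.minAreaRect((P[:,:2]*1000).astype(np.float32)); return np.round(r[0],1),np.round(r[1],1),round(r[2],1)
for n,k in (('top',c),('side',s)):
    W=cloud(k); ok=k['depth']>0
    def sel(x0,x1,y0,y1,z0,z1): return ok&(W[...,0]>x0)&(W[...,0]<x1)&(W[...,1]>y0)&(W[...,1]<y1)&(W[...,2]>z0)&(W[...,2]<z1)
    m=sel(.38,.56,-.43,-.27,.115,.14); P=W[m]; print(n,'bar',len(P),rect(P),P.mean(0).round(4))
    lum=k['image'].max(-1)
    P=W[m&(lum<70)]; print(n,'bar dark',len(P),rect(P),np.percentile(P,[5,50,95],axis=0).round(4).tolist())
    m=sel(.38,.56,-.43,-.27,.06,.10); P=W[m]; print(n,'deck',len(P),rect(P),P.mean(0).round(4))
    for nm,y0,y1 in (('oblong',.15,.32),('square',-.06,.08)):
        m=sel(.39,.61,y0,y1,.017,.033); P=W[m];print(n,nm,len(P),rect(P),P.mean(0).round(4))
        lab,cnt=None,None
        nn,L,st,ce=cv2.connectedComponentsWithStats(m.astype(np.uint8))
        for i in range(1,nn):
            if st[i,4]>15: 
                Q=W[L==i];print('   ',st[i,4],((Q.min(0)+Q.max(0))/2).round(4),(Q.max(0)-Q.min(0)).round(3))
    m=sel(.3,.85,-.5,.5,.1,.9); 
    nn,L,st,ce=cv2.connectedComponentsWithStats(m.astype(np.uint8))
    for i in range(1,nn):
        if st[i,4]>40: Q=W[L==i];print('  tall',Q.min(0).round(3),Q.max(0).round(3))
for n,k,b in (('t',c,(400,160,500,260)),('o',c,(190,150,290,250))): save(k,n+'1.png',b,4)
a=cv2.hconcat([cv2.imread('pics/t1.png'),cv2.imread('pics/o1.png')]);cv2.imwrite('pics/crop1.png',a)
```

```text
top bar 245 (array([ 471.4, -357.2]), array([101.8,  17.8]), 13.1) [ 0.4707 -0.3563  0.1269]
top bar dark 94 (array([ 472.4, -354.8]), array([65.8, 12.1]), 12.9) [[0.4438, -0.3643, 0.1231], [0.4758, -0.3534, 0.128], [0.5018, -0.3449, 0.1337]]
top deck 1615 (array([ 470.8, -357.4]), array([146.5,  98.5]), 13.7) [ 0.4696 -0.3548  0.0757]
top oblong 455 (array([501.7, 229.9]), array([123.7, 173. ]), 80.8) [0.5001 0.232  0.0232]
    96 [0.5717 0.2588 0.0249] [0.044 0.045 0.016]
    99 [0.5583 0.1815 0.0246] [0.045 0.046 0.015]
    25 [0.4909 0.2273 0.0251] [0.031 0.028 0.016]
    103 [0.4443 0.2792 0.0236] [0.042 0.044 0.013]
    98 [0.431  0.2016 0.0235] [0.042 0.043 0.013]
top square 229 (array([530.7, -20.4]), array([ 80.5, 132.4]), 89.2) [ 0.5314 -0.017   0.0234]
    91 [ 0.5761 -0.0222  0.0248] [0.042 0.042 0.015]
    98 [ 0.4987 -0.0005  0.0247] [0.042 0.042 0.015]
    18 [ 0.4767 -0.0559  0.0237] [0.025 0.008 0.013]
  tall [0.61  0.267 0.762] [0.679 0.365 0.845]
  tall [0.616 0.032 0.102] [0.85  0.446 0.545]
  tall [ 0.422 -0.375  0.1  ] [ 0.521 -0.341  0.135]
  tall [0.3   0.497 
[... 427 characters left out ...]
7]), 80.5) [0.4974 0.2285 0.0239]
    89 [0.5714 0.2593 0.0235] [0.044 0.047 0.013]
    99 [0.4441 0.2798 0.0241] [0.043 0.048 0.014]
    104 [0.5586 0.1811 0.024 ] [0.045 0.046 0.014]
    68 [0.4958 0.2252 0.0248] [0.043 0.026 0.015]
    114 [0.4303 0.2095 0.0239] [0.043 0.061 0.014]
side square 305 (array([534. , -29.4]), array([ 88.1, 123.3]), 77.8) [ 0.5298 -0.0172  0.0242]
    116 [ 0.5776 -0.0227  0.0235] [0.039 0.045 0.013]
    126 [ 4.99e-01 -2.00e-04  2.40e-02] [0.044 0.045 0.014]
    31 [ 0.5092 -0.0492  0.0251] [0.009 0.019 0.016]
    28 [ 0.4755 -0.057   0.0245] [0.022 0.006 0.009]
  tall [0.617 0.029 0.1  ] [0.85  0.442 0.49 ]
  tall [ 0.421 -0.374  0.1  ] [ 0.519 -0.344  0.134]
```

View pics/crop1.png

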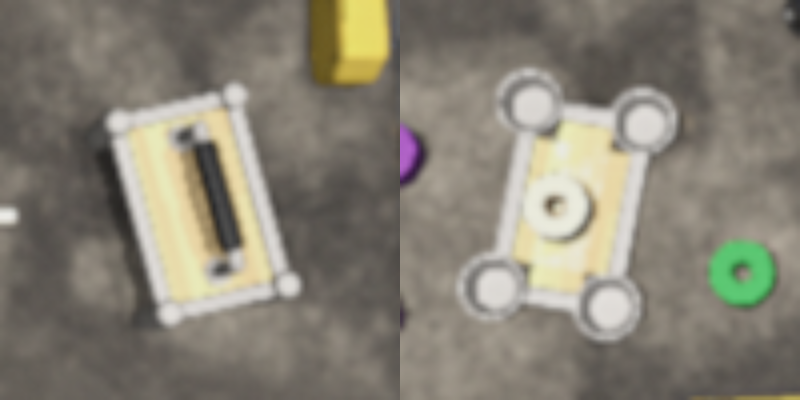

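The left crop is the loose frame: black bar centred near (215,195), long side ~14° off the world x axis. The right crop is the oblong base with four cups and the off-white roll at (557,207). I get the frame at (0.4705, -0.358), yaw 13.7°, and the base at (0.501, 0.230), yaw -9°. I'll go above the frame now.

Call:
send_rows(deltas="-36 -34 0 0 0 0 1;-36 -34 0 0 0 0 1;-36 -34 0 0 0 0 1;-36 -34 0 0 0 0 1;-36 -34 0 0 0 0 1;-36 -34 0 0 0 0 1;-36 -34 0 0 0 0 1;-36 -34 0 0 0 0 1;-36 -34 0 0 0 0 1;-36 -34 0 0 0 0 1", newtons=40)

```text
time: 1.75
position: [0.4494, 0.095, 0.2926]
tool_rot: [0.227, 0.974, 0.0, 0.001]
ft_force: [0.0, 0.6, 1.5]
grip_width: 0.0871
grip_force: 0.0
```

Call:
send_rows(deltas="-22 -40 0 0 0 0 1;-22 -40 0 0 0 0 1;-22 -40 0 0 0 0 1;-22 -40 0 0 0 0 1;-22 -40 0 0 0 0 1;-22 -40 0 0 0 0 1;-22 -40 0 0 0 0 1;-22 -40 0 0 0 0 1;-22 -40 0 0 0 0 1;-22 -40 0 0 0 0 1")

```text
time: 3.0
position: [0.4694, -0.3611, 0.2924]
tool_rot: [0.227, 0.974, -0.0, 0.0]
ft_force: [0.7, -0.8, -0.1]
grip_width: 0.0869
grip_force: 0.0
```

Call:
send_rows(deltas="0 0 0 0 0 -10 1;0 0 0 0 0 -10 1;0 0 0 0 0 -10 1;0 0 0 0 0 -10 1;0 0 0 0 0 0 1;0 0 0 0 0 0 1")

```text
time: 3.75
position: [0.4694, -0.3595, 0.2923]
tool_rot: [-0.119, 0.993, 0.0, 0.0]
ft_force: [-0.2, 0.7, 0.6]
grip_width: 0.0866
grip_force: 0.0
```

```bash
cat >> h.py <<'E'
from scipy.spatial.transform import Rotation as Ro
def togo(target,yaw):
    "shift (mm, tool axes) from TCP to put grasp-axis at target; tool-z turn (deg) to put tool x along yaw (mod 180)"
    o=robot.get_obs(); R=Ro.from_quat(o['tool_rot']).as_matrix(); p=np.array(o['position'])
    a=np.degrees(np.arctan2(R[1,0],R[0,0])); d=(yaw-a+90)%180-90
    print('t',round(o['time'],2),'pos',p.round(4),'toolx ang',a.round(2),'zaxis',R[:,2].round(4),'shift mm',(R.T@(np.array(target)-p)*1000).round(1),'turn z',round(-d,2),'F',o['ft_force'].round(1),'w',o['grip_width'],o['grip_force'])
E
python3 - <<'E'
from h import *
togo([.4705,-.358,.122+.051],13.7)
c=cam('wrist'); save(c,'w1.png'); W=cloud(c); ok=c['depth']>0
lum=c['image'].max(-1)
def rect(P): 
    r=cv2.minAreaRect((P[:,:2]*1000).astype(np.float32)); return np.round(r[0],1),np.round(r[1],1),round(r[2],1)
b=(abs(W[...,0]-.47)<.1)&(abs(W[...,1]+.358)<.09)&ok
for z0,z1 in ((.115,.14),(.065,.095)):
    P=W[b&(W[...,2]>z0)&(W[...,2]<z1)]; print(len(P),rect(P),P.mean(0).round(4),np.median(P[:,2]))
E
```

```text
t 3.75 pos [ 0.4694 -0.3595  0.2923] toolx ang -166.37 zaxis [ 0.  0. -1.] shift mm [ -1.4   1.2 119.3] turn z -0.07 F [-0.2  0.7  0.6] w 0.08660932720958395 0.0
1613 (array([ 470., -358.]), array([99.5, 15.8]), 13.3) [ 0.4671 -0.359   0.1286] 0.12924765511157219
9215 (array([ 470.8, -358.1]), array([146.9,  97.2]), 13.7) [ 0.4645 -0.3597  0.0762] 0.07482647023634545
```

View pics/w1.png

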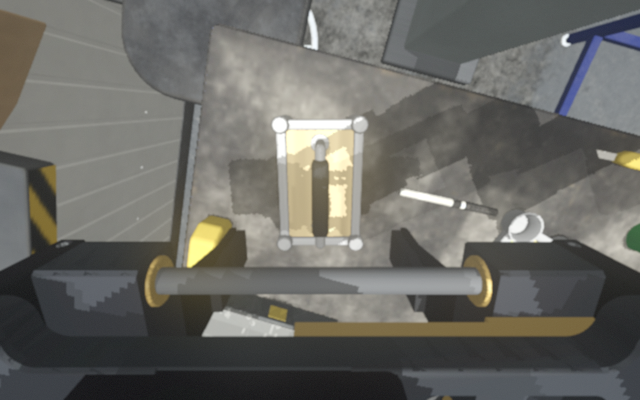

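The wrist view shows the bar at (320,190), between the open fingers, and its position agrees with the first estimate. Descending and gripping.

Call:
send_rows(deltas="-1.4 1.2 30 0 0 0 1;0 0 35 0 0 0 1;0 0 30 0 0 0 1;0 0 16 0 0 0 1;0 0 8 0 0 0 1;0 0 0 0 0 0 1;0 0 0 0 0 0 0;0 0 0 0 0 0 0;0 0 0 0 0 0 0;0 0 0 0 0 0 0", newtons=50)

```text
time: 5.05
position: [0.4705, -0.3581, 0.1735]
tool_rot: [-0.12, 0.993, -0.0, 0.0]
ft_force: [-1.2, -0.1, 0.4]
grip_width: 0.0548
grip_force: 0.0
```

Call:
send_rows(deltas="0 0 0 0 0 0 0;0 0 0 0 0 0 0;0 0 0 0 0 0 0;0 0 0 0 0 0 0;0 0 0 0 0 0 0;0 0 0 0 0 0 0")

```text
time: 5.8
position: [0.4704, -0.3578, 0.1731]
tool_rot: [-0.12, 0.993, 0.0, -0.0]
ft_force: [-0.4, 1.2, -0.0]
grip_width: 0.0152
grip_force: 50.0
```

Gripped at 15 mm wide with 50 N. Lifting and carrying.

Call:
send_rows(deltas="0 0 -5 0 0 0 0;0 0 -12 0 0 0 0;0 0 -20 0 0 0 0;0 0 -25 0 0 0 0;0 0 -25 0 0 0 0;0 0 -20 0 0 0 0;0 0 -8 0 0 0 0;0 0 0 0 0 0 0")

```text
time: 6.8
position: [0.4705, -0.358, 0.2888]
tool_rot: [-0.12, 0.993, -0.0, 0.0]
ft_force: [-0.0, 0.2, -4.1]
grip_width: 0.0154
grip_force: 50.0
```

Call:
send_rows(deltas="-3 10 0 0 0 0 0;-6 20 0 0 0 0 0;-9 30 0 0 0 0 0;-12 40 0 0 0 0 0;-12 40 0 0 0 0 0;-12 40 0 0 0 0 0;-12 40 0 0 0 0 0;-12 40 0 0 0 0 0;-12 40 0 0 0 0 0;-12 40 0 0 0 0 0")

```text
time: 8.05
position: [0.4873, -0.0008, 0.2879]
tool_rot: [-0.12, 0.993, 0.001, -0.001]
ft_force: [-0.4, -0.3, -3.1]
grip_width: 0.0149
grip_force: 50.0
```

Call:
send_rows(deltas="-12 40 0 0 0 0 0;-12 40 0 0 0 0 0;-12 40 0 0 0 0 0;-12 40 0 0 0 0 0;-9 30 0 0 0 0 0;-6 20 0 0 0 0 0;-3 10 0 0 0 5 0;0 0 0 0 0 8 0;0 0 0 0 0 7 0;0 0 0 0 0 2.7 0")

```text
time: 9.3
position: [0.4984, 0.2268, 0.2876]
tool_rot: [0.078, 0.997, -0.0, -0.001]
ft_force: [-0.1, -0.4, -3.7]
grip_width: 0.0153
grip_force: 50.0
```

Call:
send_rows(deltas="0 0 0 0 0 0 0;0 0 0 0 0 0 0;0 0 0 0 0 0 0")

```text
time: 9.68
position: [0.5, 0.2261, 0.2882]
tool_rot: [0.078, 0.997, -0.0, -0.0]
ft_force: [0.5, 0.2, -3.9]
grip_width: 0.0155
grip_force: 50.0
```

Run:
```python
from h import *
togo([.5013,.2303,.128+.051],-9)
def rect(P): 
    r=cv2.minAreaRect((P[:,:2]*1000).astype(np.float32)); return np.round(r[0],1),np.round(r[1],1),round(r[2],1)
ims=[]
for n in ('wrist','side','top'):
    c=cam(n); W=cloud(c); ok=c['depth']>0
    if n!='top': ims.append(c['image'][:,:,::-1])
    b=(abs(W[...,0]-.5)<.11)&(abs(W[...,1]-.23)<.1)&ok
    P=W[b&(W[...,2]>.165)&(W[...,2]<.2)]
    if len(P)>20: print(n,'deck',len(P),rect(P),P.min(0).round(3),P.max(0).round(3))
    m=(b&(W[...,2]>.017)&(W[...,2]<.033)).astype(np.uint8)
    nn,L,st,ce=cv2.connectedComponentsWithStats(m)
    for i in range(1,nn):
        if st[i,4]>15: Q=W[L==i];print('  cup',n,st[i,4],((Q.min(0)+Q.max(0))/2).round(4),(Q.max(0)-Q.min(0)).round(3))
    # feet: lowest parts of frame
    P=W[b&(W[...,2]>.09)&(W[...,2]<.16)]
    m=(b&(W[...,2]>.09)&(W[...,2]<.155)).astype(np.uint8)
    nn,L,st,ce=cv2.connectedComponentsWithStats(m)
    for i in range(1,nn):
        if st[i,4]>10: Q=W[L==i];print('  leg',n,st[i,4],Q.min(0).round(3),Q.max(0).round(3))
cv2.imwrite('pics/c2.png',cv2.resize(cv2.vconcat(ims),(480,600)))
```

```text
t 9.68 pos [0.5    0.2261 0.2882] toolx ang 171.11 zaxis [-4.e-04 -0.e+00 -1.e+00] shift mm [ -0.6   4.4 109.2] turn z 0.11 F [ 0.5  0.2 -3.9] w 0.015457591086428002 49.998043812811375
wrist deck 13550 (array([498.6, 226. ]), array([ 97.1, 143.1]), 81.1) [0.422 0.18  0.165] [0.572 0.284 0.2  ]
  cup wrist 316 [0.4223 0.2019 0.0225] [0.029 0.043 0.011]
  cup wrist 292 [0.4323 0.2801 0.0225] [0.023 0.045 0.011]
  cup wrist 41 [0.4527 0.1305 0.025 ] [0.013 0.001 0.016]
  leg wrist 37 [0.422 0.199 0.119] [0.43  0.205 0.155]
  leg wrist 36 [0.434 0.268 0.118] [0.44  0.275 0.155]
side deck 1078 (array([500.1, 221.8]), array([ 98.1, 147.7]), 81.3) [0.421 0.164 0.165] [0.577 0.281 0.2  ]
  cup side 94 [0.5725 0.2577 0.0235] [0.047 0.045 0.012]
  cup side 101 [0.4441 0.2792 0.0235] [0.043 0.047 0.013]
  cup side 102 [0.5583 0.1803 0.0239] [0.044 0.048 0.014]
  cup side 69 [0.4961 0.2254 0.0249] [0.043 0.03  0.016]
  cup side 116 [0.4298 0.2017 0.0235] [0.043 0.045 0.013]
  leg side 27 [0.563 0.245 0.118] [0.575 0.258 0.137]
  leg side 56 [0.434 0.262 0.116] [0.449 0.277 0.154]
  leg side 63 [0.549 0.166 0.119] [0.566 0.178 0.155]
  leg side 60 [0.422 0.186 0.118] [0.436 0.196 0.155]
top deck 284 (array([501.5, 194.3]), array([ 98.4, 132.2]), 53.7) [0.422 0.167 0.17 ] [0.567 0.273 0.2  ]
  cup top 78 [0.4308 0.2007 0.024 ] [0.042 0.042 0.014]
```

View pics/c2.png

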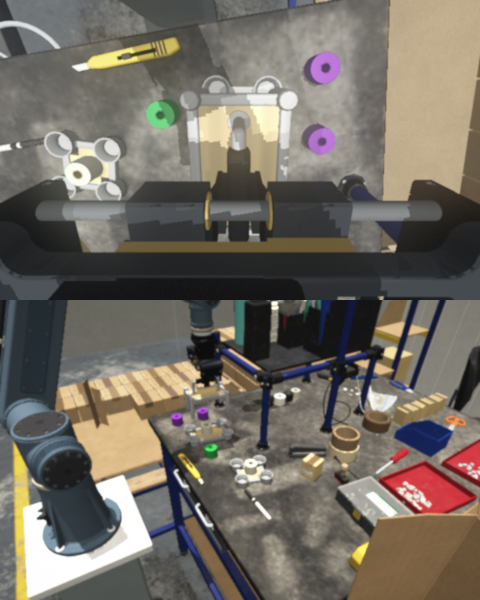

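The frame hangs level over the oblong base, with legs at z≈0.117 and cups visible below it at (215,85) and (268,85). The offset is about 4 mm in tool y. I'll correct it and descend to just inside the cup mouths.

Call:
send_rows(deltas="-0.5 4 0 0 0 0 0;0 0 10 0 0 0.1 0;0 0 15 0 0 0 0;0 0 20 0 0 0 0;0 0 20 0 0 0 0;0 0 15 0 0 0 0;0 0 8 0 0 0 0;0 0 0 0 0 0 0;0 0 0 0 0 0 0")

```text
time: 10.95
position: [0.502, 0.2299, 0.2008]
tool_rot: [0.079, 0.997, 0.0, 0.001]
ft_force: [0.1, -0.9, -3.5]
grip_width: 0.0154
grip_force: 50.0
```

Run:
```python
from h import *
togo([.5012,.23,.179],-9)
c=cam('side'); x0,y0=190,110; save(c,'s3.png',(210,110,350,220),5)
W=cloud(c); ok=c['depth']>0
b=(abs(W[...,0]-.5)<.12)&(abs(W[...,1]-.23)<.11)&ok
for lo,hi,n in ((.034,.09,'leg'),(.017,.03,'cup')):
    m=(b&(W[...,2]>lo)&(W[...,2]<hi)).astype(np.uint8)
    nn,L,st,ce=cv2.connectedComponentsWithStats(m)
    for i in range(1,nn):
        if st[i,4]>15: Q=W[L==i];print(n,st[i,4],Q.min(0).round(3),Q.max(0).round(3))
```

```text
t 10.95 pos [0.502  0.2299 0.2008] toolx ang 170.98 zaxis [ 1.4e-03  3.0e-04 -1.0e+00] shift mm [ 0.8 -0.  21.8] turn z -0.02 F [ 0.1 -0.9 -3.5] w 0.015381930204138427 49.99827403575182
leg 163 [0.423 0.189 0.035] [0.45  0.281 0.09 ]
leg 90 [0.551 0.169 0.035] [0.567 0.181 0.09 ]
leg 156 [0.474 0.211 0.035] [0.518 0.257 0.052]
leg 26 [0.437 0.12  0.035] [0.469 0.132 0.041]
cup 71 [0.549 0.237 0.017] [0.593 0.28  0.029]
cup 47 [0.423 0.259 0.018] [0.445 0.303 0.029]
cup 88 [0.536 0.158 0.017] [0.58  0.222 0.029]
cup 56 [0.474 0.21  0.017] [0.519 0.237 0.03 ]
cup 96 [0.409 0.178 0.017] [0.456 0.224 0.03 ]
```

View pics/s3.png

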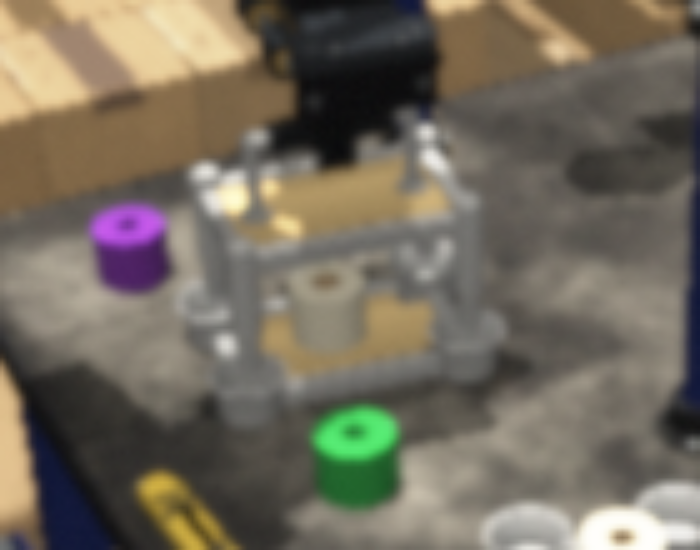

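All four legs line up with their cups and the roll stands untouched at (330,305) under the deck. Lowering gently to the floors.

Call:
send_rows(deltas="0.5 0 5 0 0 0 0;0 0 5 0 0 0 0;0 0 4 0 0 0 0;0 0 3 0 0 0 0;0 0 2 0 0 0 0;0 0 0 0 0 0 0")

```text
time: 11.75
position: [0.5009, 0.2298, 0.1811]
tool_rot: [0.079, 0.997, -0.0, -0.0]
ft_force: [-0.7, 0.4, -4.6]
grip_width: 0.0154
grip_force: 50.0
```

Call:
send_rows(deltas="0 0 1.5 0 0 0 0;0 0 0.7 0 0 0 0;0 0 0 0 0 0 0;0 0 0 0 0 0 0")

```text
time: 12.25
position: [0.501, 0.2299, 0.1792]
tool_rot: [0.079, 0.997, 0.0, 0.0]
ft_force: [-0.8, 0.6, -2.6]
grip_width: 0.0155
grip_force: 50.0
```

Call:
send_rows(deltas="0 0 0.5 0 0 0 0;0 0 0 0 0 0 0;0 0 0 0 0 0 0")

```text
time: 12.62
position: [0.5011, 0.23, 0.1791]
tool_rot: [0.079, 0.997, 0.0, 0.0]
ft_force: [-0.9, 0.6, 3.0]
grip_width: 0.0152
grip_force: 50.0
```

Call:
send_rows(deltas="0 0 0.4 0 0 0 0;0 0 0 0 0 0 0;0 0 0 0 0 0 0")

```text
time: 13.0
position: [0.501, 0.23, 0.179]
tool_rot: [0.079, 0.997, 0.0, 0.0]
ft_force: [-3.0, 0.7, 6.0]
grip_width: 0.0155
grip_force: 50.0
```

The wrist force has turned upward at exactly the expected height (TCP z 0.179), so the frame is on the cup floors. Opening and rising.

Call:
send_rows(deltas="0 0 0 0 0 0 1;0 0 0 0 0 0 1;0 0 0 0 0 0 1;0 0 0 0 0 0 1;0 0 0 0 0 0 1;0 0 0 0 0 0 1;0 0 0 0 0 0 1;0 0 0 0 0 0 1")

```text
time: 14.0
position: [0.501, 0.2299, 0.1781]
tool_rot: [0.079, 0.997, 0.0, 0.0]
ft_force: [0.0, -1.2, -0.8]
grip_width: 0.0843
grip_force: 0.0
```

Call:
send_rows(deltas="0 0 -5 0 0 0 1;0 0 -15 0 0 0 1;0 0 -25 0 0 0 1;0 0 -30 0 0 0 1;0 0 -30 0 0 0 1;0 0 -20 0 0 0 1;0 0 0 0 0 0 1;0 0 0 0 0 0 1")

```text
time: 15.0
position: [0.5005, 0.2297, 0.3029]
tool_rot: [0.079, 0.997, -0.0, -0.0]
ft_force: [-0.5, 0.0, -0.9]
grip_width: 0.0873
grip_force: 0.0
```

Run:
```python
from h import *
togo([.5012,.23,.179],-9)
c=cam('side'); save(c,'s4.png',(210,110,350,220),5)
c=cam('wrist')
for n in ('side','wrist'):
    c=cam(n);W=cloud(c); ok=c['depth']>0
    b=(abs(W[...,0]-.5)<.09)&(abs(W[...,1]-.23)<.08)&ok&(W[...,2]>.07)&(W[...,2]<.11)
    P=W[b]; print(n,cv2.minAreaRect((P[:,:2]*1000).astype(np.float32)))
    P=P[(abs(P[:,0]-.5)<.055)&(abs(P[:,1]-.23)<.035)]
    k=np.linalg.lstsq(np.c_[P[:,:2]-[.5,.23],np.ones(len(P))],P[:,2],rcond=None)[0];print('plane slope deg',np.degrees(k[:2]).round(2),'z',k[2].round(4))
```

```text
t 15.0 pos [0.5005 0.2297 0.3029] toolx ang 170.97 zaxis [-7.e-04 -2.e-04 -1.e+00] shift mm [ -0.8   0.4 123.9] turn z -0.03 F [-0.5  0.  -0.9] w 0.08729049081123903 0.0
side ((501.4364013671875, 227.4208984375), (99.95286560058594, 146.51747131347656), 80.38697814941406)
plane slope deg [-0.21 -0.55] z 0.0838
wrist ((500.91546630859375, 229.7324981689453), (97.31776428222656, 146.2256317138672), 81.2301025390625)
plane slope deg [-0.44  0.1 ] z 0.0804
```

View pics/s4.png

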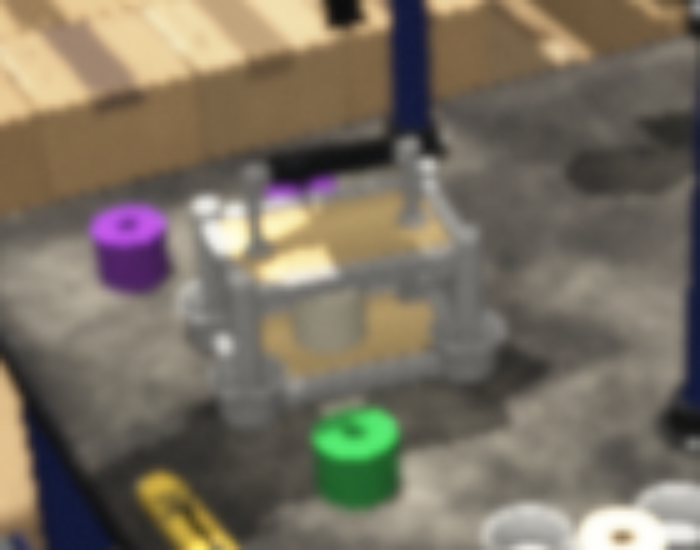

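The frame sits level in all four cups, with the roll still standing at (330,315) and the gripper clear.

```bash
python3 -c "
from rig import robot
print(robot.hand_in())"
```

```text
the job is handed in; nothing more can be done
None
```

The job is handed in after about 15 s of robot time: the four-legged frame stands level in all four cups of the oblong base, the gripper has let go and is clear, and the label roll still stands where it was.

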